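# Index the vial carousel to its next hole

### The arm

A 7-joint arm with a two-finger parallel gripper is mounted at the origin on the work surface. World frame = base frame: x ahead of the robot, y to its left, z up, the work surface at z = 0. Lengths are in m, angles in degrees, forces in N, time in s.
With the tool pointing down it reaches from about 0.4 to 0.875 m from the base axis. Payload 6.5 kg.
Tool frame: the origin (TCP) lies between the finger pads; the fingertips stand 19 mm ahead of it and the grasp point (between the pads) is the TCP; z points along the fingers, y is the line along which they close (so a half turn about z gives the same grasp; the last joint's range is limited). The gripper opens to 88 mm and grips with 3 to 60 N. Pads are 18 mm wide; open, the fingers measure 123 mm over their backs; the gripper's body (75 mm by 187 mm) begins 45 mm behind the grasp point.
Start: joints at [-77.017, 30.733, -0.252, 88.115, 0.149, 61.152, -4.079], TCP at [0.188, 0.622, 0.258] pointing down, gripper open.
Joint ranges: [-154.64, 154.64], [-21.42, 123.67], [-72.66, 72.17], [13.99, 137.28], [-74.86, 254.86], [10.95, 109.41], [-158.01, 158.01]. Speed limits (degrees/s): [136.94, 136.94, 180, 180, 180, 180, 180].

### API

Orientations are given as [roll, pitch, yaw] about the fixed x, y, z axes, in that order (R = Rz(yaw) Ry(pitch) Rx(roll)).
In Python, from station import arm gives the robot as it stands.
- The arm moves only by the shell command python3 -m creep 'ROWS' [FORCE]. ROWS is JSON, a list of rows, each a list of 7 numbers: the shift along the tool's x, y, z in mm, then the turn, a rotation vector about the tool's x, y, z in degrees, then the closure, from 0 (fully open) to 1 (shut). In form: [[dx, dy, dz, rx, ry, rz, jaw], ...]. A call has 1 to 10 rows; each row shifts and turns the commanded pose from where the row before left it, along the tool's axes as they then stand; what a row does not reach is not made up. A row lasts 1/8 s, in which the tool goes at most 62.5 mm and 10.7 degrees, less where a joint would pass 70% of its speed; a pose out of reach is approached as far as the arm can. A call is refused whole if a number of a shift passes 62.5 or a number of a turn 10.7, either way. A call with a gripper value outside its range is refused whole. The fingers move at their own pace and stop on an object; FORCE is the grip in N (left out, the last holds). Time passes only in rows, so rows that do not move let the fingers close. It gives the time, the measured TCP pose, the force, the opening and the grip force at its end, in the units of the state.
- arm.observe(): the state, without advancing time (a new reading comes with each control period).
- arm.camera(name): name is "side" or "top" or "wrist"; returns the picture (400x640x3 uint8, red, green, blue); there is no depth.
- arm.get_calibration(name): a dict with "intrinsics" (3x3 intrinsics, pixels), "world_from_camera" (4x4, takes a point from camera to world coordinates). Camera axes: x right, y up, looking along -z (the intrinsics and any distortion apply to the point x, -y, -z); pixel columns grow to the right and rows downward; lengths in m; the calibration is good to about 2 mm. A picture is of the moment at which its call begins: read the wrist's pose just before it. get_calibration takes no time and is no camera call; for the wrist camera it gives the pose at the moment of the call.
- arm.finish_job(): hands the job in; it is judged then, once.
The state is a dict: "t": time; "q": joint angles; "qd": joint speeds; "effort": joint torques, N m; "tcp_pos": TCP position; "eef_rot": TCP orientation; "contact_force": force on the tool from outside, world axes, zero at the start; "wrist_torque": the same for the moment, N m; "opening": finger opening in m; "grip_force": force on a finger pad.
Only numpy, scipy, OpenCV 4.12 (cv2) and the standard library are available. Lean on these libraries where they do the work, as an engineer would, in place of code of your own. Each camera call takes 0.05 s, during which the arm holds its last target. There are 200 camera calls.

### The job

Bring the vial carousel on to its next station: pull the sprung index pin up by its black knob, swing the arm counter-clockwise (seen from above), and let the pin spring fully home in the next hole of the steel index plate, then let go. Treat the pin gently: do not force it sideways against the plate. Leave everything else on the table where it is.

Things in the scene. Friction and masses are not known exactly. Their poses are not given: they have to be found in the camera images.
- stand: Round grey base of the carousel, 290 mm across and 18 mm high, fixed to the table; origin at the centre of its underside, on the carousel's vertical axis. Its x axis points along the carousel's arm at joint value 0. A 173 mm high post with a spout stands on it across from the arm (about 202 degrees counter-clockwise from its x axis, 125 mm from the axis).
- axis (a point): Point on the carousel's vertical axis, 68 mm above the table, level with the middle of the knob when the pin is fully home.
- carousel (a joint): Turn of the aluminium carousel about its vertical axis in rad, counter-clockwise positive seen from above; starts near 0, stops at -1.2 and 2.1. It is a 144 mm disc with eight fixed glass vials (tops 100 mm above the table) and one flat radial arm, 22 mm wide, its top 46 mm above the table. Friction holds it where it is left: about 2 N at the knob, plus the rubbing of the pin.
- plate_level (a point): Point on the axis level with the flat top of the index plate, 30 mm above the table. The plate is a fixed steel sector under the arm, centred on the axis, 109 to 141 mm from it, 12 mm thick, with a parking slot (where the pin now stands; its ends up to 0.31 rad from joint value 0) and square-cornered holes 45 and 90 degrees counter-clockwise (and 45 clockwise) of its middle.
- next_nominal (a point): Where the middle of the next hole would be (on the plate's top, 125 mm from the axis) if the plate were set exactly. It is clamped by hand and may be turned up to 0.12 rad (15 mm) either way, so the pin seats at a joint value between 0.66 and 0.91. The hole is 10.4 mm long along the arc for the 8 mm pin. Between slot and hole the plate is smooth; the hole after it is not wanted.
- pin (a joint): Lift of the sprung index pin in m: 0 is fully home (round-nosed tip 9 mm below the top of the plate), about 0.009 with the tip resting on top of the plate, 0.016 is the upper stop. The spring pushes it down with 6 N at 0 and 250 N/m more as it is lifted. Pushed along the plate it drops into a hole by itself if the knob is free to move down. Side load of pin on plate must stay below 25 N.
- knob (a point): Middle of the knob that lifts the pin: an upright black plastic cylinder, 24 mm across and 24 mm high, at the end of the arm, 125 mm from the axis. Its middle is 68 mm above the table with the pin home and rises with the pin. Under it is a 10 mm gap to the arm, partly filled by a steel collar 22 mm across and 6 mm high. Beside the arm the way is clear down to the plate.
- cap: White two-step plastic screw cap, 60 mm across, 30 mm high, lying loose near the carousel. Leave alone; origin at the centre of its underside.
- driver: Red-handled screwdriver, 170 mm long, lying loose near the arm's end. Leave alone; origin at the centre of its underside.
- spray: Glass spray bottle, about 180 mm high. Leave alone; origin at the centre of its underside.
- canister: Steel canister, 110 mm across, 190 mm high, with a black band. Leave alone; origin at the centre of its underside.
- flask: Conical glass flask on a dark purple foot 116 mm across, 150 mm high. Leave alone; origin at the centre of its underside.
- carton: Small cardboard carton, 100 x 70 x 35 mm. Leave alone; origin at the centre of its underside.
- goggles: Amber safety goggles, about 160 mm wide, 28 mm high. Leave alone; origin at the centre of its underside.

How it is judged (in metres and radians):
On the way, in this order (a step that is already met when the one before it is completed fails the run):
1. the pin is pulled up out of its parking slot while the carousel is still at its old station (value of joint pin above 0.008 m and value of joint carousel below 0.4 rad), for 0.1 s.
2. the carousel is swung counter-clockwise towards the next hole (value of joint carousel above 0.5 rad), for 0.1 s.
At the end, for the whole second after the job is handed in: The pin is home (lifted less than 2 mm) in the next hole: the carousel stands still (under 0.05 rad/s), turned 0.60 to 0.97 rad counter-clockwise (value of joint pin below 0.002 m and value of joint carousel between 0.6 and 0.97 rad and velocity of joint carousel between -0.05 and 0.05 rad/s); the robot touches nothing.
It fails at once if the pin is forced against the index plate with more than 25 N (contact force between pin and plate above 25 N).
It fails at once if another thing on the table is moved by more than 30 mm (distance of any of cap, driver, spray, canister, flask, carton, goggles from where it was at the start of the episode above 0.03 m).
It also fails if it takes over 51 s, if anything falls off the work surface, if the arm or the gripper's body presses on something with over 40 N, if the wrist force passes 120 N, or if a joint passes its speed limit or range.

## Working session

There is one attempt and no reset: what is moved stays moved. The work goes in short steps, Python scripts to look and compute and a shell command to move; the robot and the scene stay as the last step left them, time stands still between calls to the robot, and variables do not carry over. Pictures are saved under pics/ and viewed, at most 10 in all, crops included, and the job is handed in when it is done.

```bash
mkdir -p pics; python3 - <<'E'
from station import arm
import cv2
s=arm.observe(); print(s['t'],s['tcp_pos'],s['eef_rot'],s['opening'])
for n in ('side','top','wrist'):
    c=arm.get_calibration(n); im=arm.camera(n); cv2.imwrite(f'pics/{n}0.png',im[:,:,::-1]); print(n,c)
E
```

```text
0.0 [0.18745284 0.62176354 0.25683876] [-1.79899807e+02  8.35316029e-03  1.63228011e+02] 0.08798201637281028
side {'intrinsics': array([[376.55401339,   0.        , 312.08134996],
       [  0.        , 376.55401339, 201.73189749],
       [  0.        ,   0.        ,   1.        ]]), 'world_from_camera': array([[ 0.91713215,  0.30219583, -0.25989672,  0.21467452],
       [-0.39836789,  0.67353785, -0.62261529, -0.78468509],
       [-0.01310147,  0.674555  ,  0.73810833,  1.04076841],
       [ 0.        ,  0.        ,  0.        ,  1.        ]])}
top {'intrinsics': array([[401.6365191 ,   0.        , 320.22397811],
       [  0.        , 401.6365191 , 200.8342647 ],
       [  0.        ,   0.        ,   1.        ]]), 'world_from_camera': array([[ 2.25373066e-02,  9.82172595e-01, -1.86625461e-01,
         3.39561549e-01],
       [-9.99745420e-01,  2.19395876e-02, -5.26780965e-03,
         2.34348309e-02],
       [-1.07941264e-03,  1.86696672e-01,  9.82417013e-01,
         1.12788983e+00],
       [ 0.00000000e+00,  0.00000000e+00,  0.00000000e+00,
         1.00000000e+00]])}
wrist {'intrinsics': array([[313.80889753,   0.        , 322.05452879],
       [  0.        , 313.80889753, 197.53910817],
       [  0.        ,   0.        ,   1.        ]]), 'world_from_camera': array([[ 2.88682220e-01, -9.25241930e-01, -2.46150252e-01,
         1.23936002e-01],
       [ 9.57424952e-01,  2.78926936e-01,  7.44125341e-02,
         6.41008784e-01],
       [-1.91661185e-04, -2.57151968e-01,  9.66370958e-01,
         3.83496666e-01],
       [ 0.00000000e+00,  0.00000000e+00,  0.00000000e+00,
         1.00000000e+00]])}
```

View pics/top0.png

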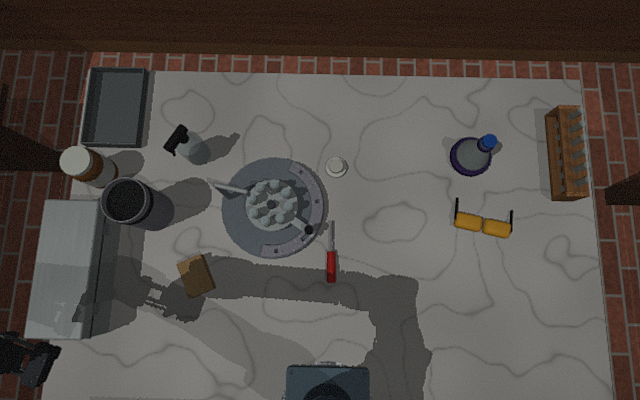

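View pics/side0.png

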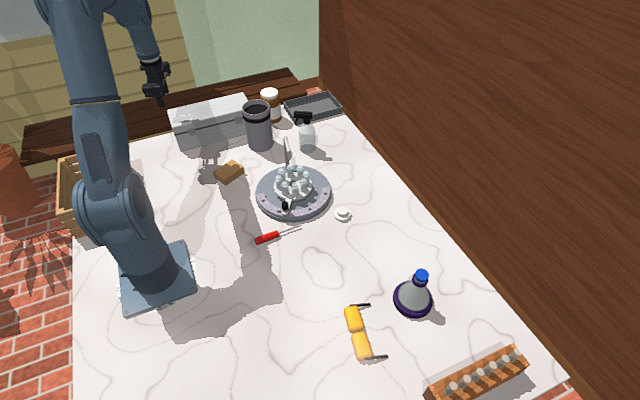

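The top view shows the carousel at about (272,206), its knob at (309,229), the screwdriver at (331,255) and the cap at (336,167). The side view shows the knob at (285,206).

```bash
cat > h.py <<'E'
import numpy as np,cv2
from station import arm
def ray(c,u,v):
    K=c['intrinsics'];T=c['world_from_camera']
    d=T[:3,:3]@np.array([(u-K[0,2])/K[0,0],-(v-K[1,2])/K[1,1],-1]);return T[:3,3],d
def onz(c,u,v,z):
    o,d=ray(c,u,v);return o+d*(z-o[2])/d[2]
def proj(c,p):
    T=c['world_from_camera'];q=T[:3,:3].T@(np.asarray(p)-T[:3,3]);K=c['intrinsics']
    return K[0,0]*q[0]/-q[2]+K[0,2],K[1,1]*-q[1]/-q[2]+K[1,2]
E
python3 - <<'E'
from h import *
im=cv2.imread('pics/top0.png');c=arm.get_calibration('top')
a=cv2.resize(im[140:290,200:360],None,fx=5,fy=4*1.25,interpolation=cv2.INTER_CUBIC)[:600];a=cv2.convertScaleAbs(a,alpha=1.5);cv2.imwrite('pics/topc.png',a[:600])
g=im.max(2);m=(g[215:242,298:320]<40).astype('uint8')
n,l,st,ce=cv2.connectedComponentsWithStats(m);print(st,ce+[298,215])
k=ce[1+np.argmax(st[1:,4])]+[298,215];print('knob',onz(c,*k,0.078))
for u,v in [(222,207),(328,207),(274,157),(274,258)]:print(onz(c,u,v,0.018))
c=arm.get_calibration('side');im=cv2.imread('pics/side0.png');m=(im.max(2)[196:216,276:294]<45).astype('uint8')
n,l,st,ce=cv2.connectedComponentsWithStats(m);k=ce[1+np.argmax(st[1:,4])]+[276,196];print(st,k,onz(c,*k,.072))
E
```

```text
[[  0   0  22  27 528]
 [  6   7   1   1   1]
 [  8   6   2   3   3]
 [  7  10   8  10  61]
 [  4  25   1   1   1]] [[308.54166667 227.87121212]
 [304.         222.        ]
 [306.33333333 222.        ]
 [308.42622951 229.31147541]
 [302.         240.        ]]
knob [0.46222643 0.05831677 0.078     ]
[0.52664579 0.30448292 0.018     ]
[0.53329185 0.00718598 0.018     ]
[0.67558624 0.16503539 0.018     ]
[0.38822834 0.15237619 0.018     ]
[[  0   0  18  20 317]
 [  6   5   6   9  43]] [284.48837209 205.39534884] [0.46184742 0.05583185 0.072     ]
```

View pics/topc.png

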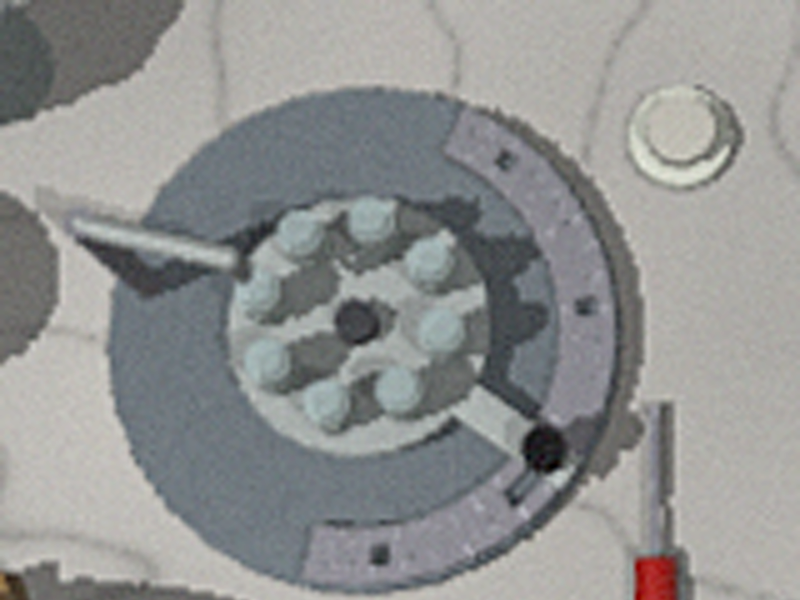

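View pics/wrist0.png

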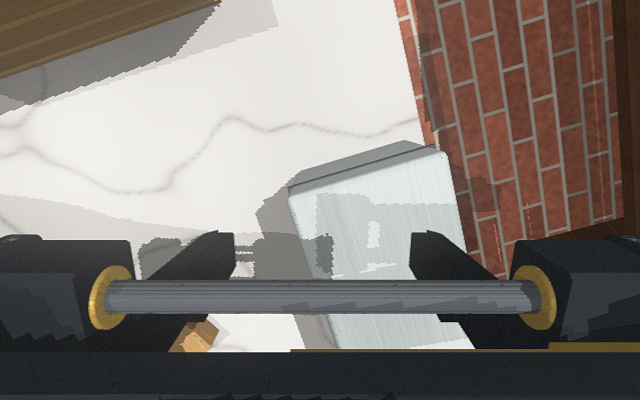

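The crop shows plate holes at (585,306), (503,160) and (379,553), and the knob at (544,448). The next hole counter-clockwise is (585,306). The wrist view shows nothing of the carousel yet.

```bash
python3 - <<'E'
from h import *
from scipy.optimize import least_squares
c=arm.get_calibration('top')
P=[onz(c,x/5+199.6,y/5+139.6,.03)[:2] for x,y in [(585,306),(503,160),(379,553)]]
s=np.array([onz(c,x/5+199.6,y/5+139.6,.018)[:2] for x,y in [(108,330),(180,170),(370,87),(150,470),(240,560)]])
k=np.array([.4620,.0575])
f=lambda v:np.r_[[np.hypot(*(p-v))-.125 for p in P],np.hypot(*(k-v))-.125,np.hypot(*(s-v).T)-.145]
r=least_squares(f,[.53,.15]);A=r.x;print(A,r.fun.round(4))
for p in P+[k]: d=p-A;print(p.round(4),np.degrees(np.arctan2(d[1],d[0])),np.hypot(*d))
for u,v in [(331,222),(331,250),(336,167)]:print(onz(c,u,v,.01))
s=arm.observe();print(s['q'])
from scipy.spatial.transform import Rotation as R
M=R.from_euler('xyz',s['eef_rot'],degrees=True).as_matrix();print(M.round(3))
d=np.r_[k-s['tcp_pos'][:2],0];print(M.T@d*1000)
E
```

```text
[0.5321897  0.16119327] [-0.0022 -0.002  -0.0009  0.0002  0.0008 -0.0009 -0.0015 -0.0033 -0.0015]
[0.548  0.0394] -82.60577880519553 0.12280918603467417
[0.6308 0.0877] -36.6951393559848 0.12298825693492385
[0.4088 0.1481] -173.94358465026608 0.12408861655721633
[0.462  0.0575] -124.09396830838251 0.12521537256831153
[ 0.49218059 -0.00215191  0.01      ]
[ 0.41406412 -0.00352145  0.01      ]
[ 0.65206767 -0.01374598  0.01      ]
[-77.01661854  30.76830143  -0.2542317   88.15589116   0.14834302
  61.15153346  -4.08119291]
[[-0.957  0.289 -0.   ]
 [ 0.289  0.957 -0.001]
 [-0.    -0.001 -1.   ]]
[-425.72144171 -461.17687709    0.64371747]
```

```bash
python3 -m creep '[[-20,-21,-20,0,0,0,0],[-40,-43,-10,0,0,0,0],[-40,-43,0,0,0,0,0],[-40,-43,0,0,0,0,0],[-40,-43,0,0,0,0,0],[-40,-43,0,0,0,0,0],[-40,-43,0,0,0,0,0],[-40,-43,0,0,0,0,0],[-40,-43,0,0,0,0,0],[-40,-43,0,0,0,0,0]]'
python3 -m creep '[[-36,-38,0,0,0,0,0],[-10,-14,0,0,0,10,0],[0,0,0,0,0,10.7,0],[0,0,0,0,0,10.7,0],[0,0,0,0,0,10.7,0],[0,0,0,0,0,10.7,0],[0,0,0,0,0,10.7,0],[0,0,0,0,0,10.7,0],[0,0,0,0,0,10.7,0],[0,0,0,0,0,10.7,0]]'
python3 -m creep '[[0,0,0,0,0,10.7,0],[0,0,0,0,0,0,0],[0,0,0,0,0,0,0]]'
python3 - <<'E'
from h import *
s=arm.observe(); print(s)
c=arm.get_calibration('wrist'); im=arm.camera('wrist'); cv2.imwrite('pics/w1.png',im[:,:,::-1]);
for p in [(.462,.0575,.08),(.548,.0394,.03)]: print(proj(c,p))
E
```

```text
t: 1.4
tcp_pos: [0.4342, 0.1202, 0.2879]
eef_rot: [180.0, 0.0, 163.2]
contact_force: [0.8, 0.9, 0.5]
opening: 0.088
grip_force: 0.0
t: 2.65
tcp_pos: [0.4625, 0.059, 0.2876]
eef_rot: [-180.0, 0.0, 67.3]
contact_force: [0.3, -0.4, 0.1]
opening: 0.0878
grip_force: 0.0
t: 3.02
tcp_pos: [0.4626, 0.059, 0.2877]
eef_rot: [-180.0, 0.0, 57.1]
contact_force: [-0.9, -0.1, 1.2]
opening: 0.088
grip_force: 0.0
{'t': 3.025, 'q': array([-42.23329288,  11.4042392 ,  33.820983  , 114.56263426,
        -7.61229883,  56.16791042, -37.53866026]), 'qd': array([ 0.15606674,  0.029994  , -0.17340902, -0.08210096, -0.08449759,
        0.00733284, -0.68624293]), 'effort': array([-1.24895051e-01, -3.01591730e+01,  3.27983558e+00, -2.37151659e+01,
       -4.82730113e-02, -3.29957111e-02, -2.31604103e-02]), 'tcp_pos': array([0.46262525, 0.05901242, 0.28768105]), 'eef_rot': array([-1.79994204e+02,  6.56520084e-03,  5.71434771e+01]), 'contact_force': array([-0.90116057, -0.07702532,  1.21802687]), 'wrist_torque': array([-0.09569815,  0.07847517,  0.01928913]), 'grip_force': 0.0, 'opening': 0.08799114850313233}
(np.float64(322.94798723512605), np.float64(178.44057854801733))
(np.float64(390.54961013211516), np.float64(144.82960453947325))
```

View pics/w1.png

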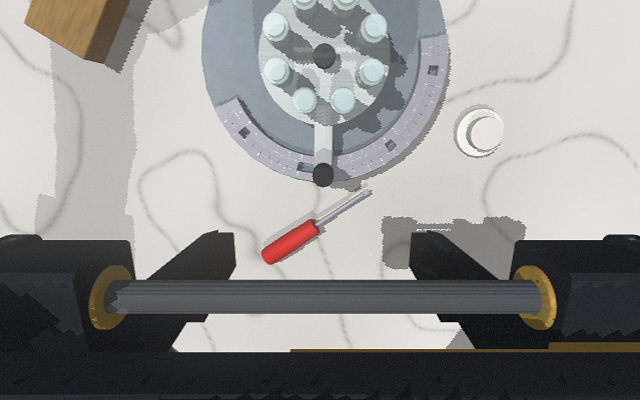

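The wrist view shows the knob at (323,175), the arm pointing straight up the image, and holes at (391,146), (432,70) and (244,132). This agrees with the predictions.

```bash
python3 - <<'E'
from h import *
c=arm.get_calibration('wrist'); im=cv2.imread('pics/w1.png');g=im.max(2)
def cen(x0,x1,y0,y1,t):
    m=(g[y0:y1,x0:x1]<t).astype('uint8');n,l,st,ce=cv2.connectedComponentsWithStats(m)
    i=1+np.argmax(st[1:,4]);print(st[i]+[x0,y0,0,0,0]);return ce[i]+[x0,y0]
k=cen(308,338,158,192,60);kp=onz(c,*k,.072);print('knob',k,kp)
H=[cen(x-9,x+10,y-9,y+10,75) for x,y in [(391,146),(432,70),(244,132)]]
H=[onz(c,*h,.029) for h in H];print(H)
A=np.array([.5322,.1612]);
h=onz(c,323.5,56,.06);print('hub@.06',h)
for p in H+[kp]: d=p[:2]-A;print(np.degrees(np.arctan2(d[1],d[0])),np.hypot(*d))
E
```

```text
[320 164  12   7  23]
knob [325.91304348 165.56521739] [0.47173251 0.06644116 0.072     ]Traceback (most recent call last):
  File "<stdin>", line 7, in <module>
  File "<stdin>", line 5, in cen
    return _wrapfunc(a, 'argmax', axis=axis, out=out, **kwds)
    return bound(*args, **kwds)
ValueError: attempt to get argmax of an empty sequence
```

```bash
python3 - <<'E'
from h import *
c=arm.get_calibration('wrist'); im=cv2.imread('pics/w1.png');g=cv2.cvtColor(im,cv2.COLOR_BGR2GRAY)
def cen(x,y,r):
    p=g[y-r:y+r+1,x-r:x+r+1];_,m=cv2.threshold(p,0,1,cv2.THRESH_BINARY_INV+cv2.THRESH_OTSU);n,l,st,ce=cv2.connectedComponentsWithStats(m)
    i=1+np.argmax(st[1:,4]);print(st[i]+[x-r,y-r,0,0,0],_);return ce[i]+[x-r,y-r]
k=cen(323,174,10);
H=[cen(x,y,8) for x,y in [(391,146),(432,70),(244,132)]]
H=[onz(c,*h,.029) for h in H]
kp=onz(c,323,174.5,.074);print(kp)
A=np.array([.5322,.1612]);
for p in H+[kp]: d=p[:2]-A;print(p.round(4),np.degrees(np.arctan2(d[1],d[0])),np.hypot(*d))
print(g[160:192,323]);print(g[175,305:342])
E
```

```text
[313 164  21  21 402] 106.0
[385 139  12  13  80] 144.0
[428  65  11  11  96] 139.0
[238 127  12  12  78] 141.0
[0.46384071 0.06013154 0.074     ]
[0.5476 0.0392 0.029 ] -82.81753735525649 0.12300502343839309
[0.6313 0.0871 0.029 ] -36.81643875513667 0.1237291896955197
[0.4074 0.1482 0.029 ] -174.06070175287832 0.1255000462778285
[0.4638 0.0601 0.074 ] -124.07309137682581 0.1220156790626496
[184 189 149  61  56  56  64  64  65  64  70  70  66  70  67  66  67  68
  67  72  66  67  70  69  70  70  60 139 213 212 211 208]
[178 182 180 179 179 179 180 136  62  70  69  71  70  68  70  65  68  69
  66  69  62  67  65  69  70  66  64  61  79 113 119 123 121 118 117 128
 127]
```

```bash
python3 -m creep '[[-1,0,30,0,0,1.2,0.45],[0,0,40,0,0,0,0.45],[0,0,40,0,0,0,0.45],[0,0,40,0,0,0,0.45],[0,0,30,0,0,0,0.45],[0,0,20,0,0,0,0.45],[0,0,10,0,0,0,0.45],[0,0,0,0,0,0,0.45],[0,0,0,0,0,0,0.45]]' 8
python3 - <<'E'
from h import *
print(arm.observe()['tcp_pos'])
c=arm.get_calibration('wrist'); im=arm.camera('wrist'); cv2.imwrite('pics/w2.png',im[:,:,::-1]);
E
```

```text
t: 4.2
tcp_pos: [0.4628, 0.0582, 0.0784]
eef_rot: [180.0, -0.1, 55.7]
contact_force: [-0.1, -0.2, 0.7]
opening: 0.0484
grip_force: 0.0
[0.46277811 0.058203   0.07842612]
```

View pics/w2.png

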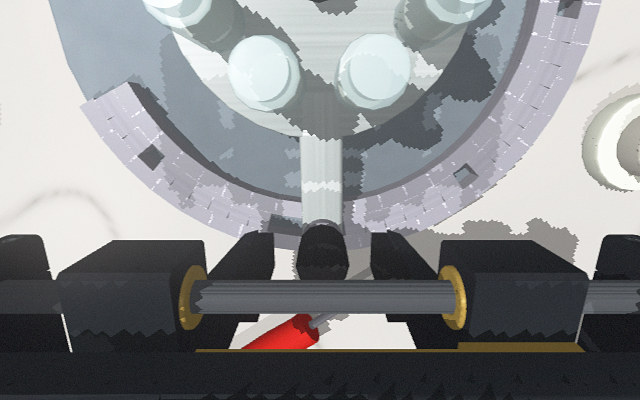

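The wrist view shows the knob at (322,250), midway between the fingers (273 and 372). I'll lower onto it and grip.

```bash
python3 -m creep '[[0,0,5,0,0,0,0.45],[0,0,4,0,0,0,0.5],[0,0,0,0,0,0,0.6],[0,0,0,0,0,0,0.68],[0,0,0,0,0,0,0.75],[0,0,0,0,0,0,0.8],[0,0,0,0,0,0,0.8],[0,0,0,0,0,0,0.8]]' 8
python3 -m creep '[[0,0,0,0,0,0,0.8],[0,0,0,0,0,0,0.8],[0,0,-2,0,0,0,0.8],[0,0,-2,0,0,0,0.8],[0,0,-2,0,0,0,0.8],[0,0,-2,0,0,0,0.8],[0,0,-2,0,0,0,0.8],[0,0,-2,0,0,0,0.8],[0,0,0,0,0,0,0.8],[0,0,0,0,0,0,0.8]]' 30
```

```text
t: 5.25
tcp_pos: [0.4623, 0.0581, 0.0688]
eef_rot: [180.0, -0.0, 55.7]
contact_force: [0.6, -0.2, 0.2]
opening: 0.0236
grip_force: 8.0
t: 6.5
tcp_pos: [0.4621, 0.0581, 0.0806]
eef_rot: [-180.0, 0.0, 55.7]
contact_force: [2.2, 0.3, -9.5]
opening: 0.0228
grip_force: 30.0
```

```bash
python3 -m creep '[[0.2,5.6,0,0,0,-2.6,0.8],[0.4,9.8,0,0,0,-4.5,0.8],[0.4,9.8,0,0,0,-4.5,0.8],[0.4,9.8,0,0,0,-4.5,0.8],[0.4,9.8,0,0,0,-4.5,0.8],[0.4,9.8,0,0,0,-4.5,0.8],[0.4,9.8,0,0,0,-4.5,0.8],[0.2,5.6,0,0,0,-2.6,0.8],[0,0,0,0,0,0,0.8]]'
python3 - <<'E'
from h import *
s=arm.observe();A=np.array([.5317,.162]);d=s['tcp_pos'][:2]-A;print(s['tcp_pos'],np.degrees(np.arctan2(d[1],d[0])),np.hypot(*d),s['eef_rot'],s['contact_force'])
c=arm.get_calibration('wrist');im=arm.camera('wrist');cv2.imwrite('pics/w3.png',im[:,:,::-1])
E
```

```text
t: 7.62
tcp_pos: [0.528, 0.0369, 0.0805]
eef_rot: [-180.0, -0.0, 87.9]
contact_force: [2.1, 2.1, -9.8]
opening: 0.0228
grip_force: 30.0
[0.52798286 0.03692906 0.08053318] -91.70234365779518 0.12512616948422348 [-1.79995231e+02 -1.16230006e-02  8.79033094e+01] [ 2.11951974  2.06995442 -9.76915372]
```

View pics/w3.png

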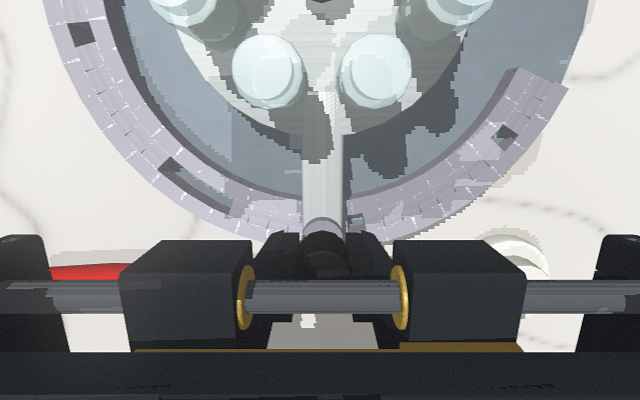

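The knob is held at (324,255). The other two holes are at (80,35) and (507,137), and the parking slot is at (200,190). I'll recompute the next hole from these two.

```bash
python3 - <<'E'
from h import *
c=arm.get_calibration('wrist');im=cv2.imread('pics/w3.png');g=cv2.cvtColor(im,cv2.COLOR_BGR2GRAY)
def cen(x,y,r):
    p=g[y-r:y+r+1,x-r:x+r+1];t,m=cv2.threshold(p,0,1,cv2.THRESH_BINARY_INV+cv2.THRESH_OTSU);n,l,st,ce=cv2.connectedComponentsWithStats(m)
    i=1+np.argmax(st[1:,4]);print(st[i]+[x-r,y-r,0,0,0],t,ce[i]+[x-r,y-r])
    b=st[i];return b[0]+x-r+(b[2]-1)/2,b[1]+y-r+(b[3]-1)/2
P=[onz(c,*cen(80,35,15),.03)[:2],onz(c,*cen(507,137,14),.03)[:2]]
ch=P[1]-P[0];L=np.hypot(*ch);print(P,L,'ideal',.25*np.sin(np.radians(67.5)))
n=np.array([-ch[1],ch[0]])/L  # left of chord (cw hole -> ccw hole): towards the axis
A=sum(P)/2+n*.125*np.cos(np.radians(67.5));print('A',A)
a=[np.degrees(np.arctan2(*(p-A)[::-1])) for p in P];print('hole est',a[0]%360-360+90,a[1]-45)
h=np.mean([a[0]%360-360+90,a[1]-45]);k=arm.observe()['tcp_pos'][:2]-A;kk=np.degrees(np.arctan2(k[1],k[0]));print(h,kk,h-kk)
# hub/arm direction
E
```

```text
[ 67  22  28  25 490] 143.0 [80.72244898 33.04081633]
[495 125  24  26 321] 138.0 [505.78193146 136.59190031]
[array([0.40746505, 0.14714448]), array([0.63187206, 0.08647491])] 0.23246355265542137 ideal 0.23096988312782168
A [0.5321529  0.16298728]
hole est -82.75881662567568 -82.49825203932039
-82.62853433249803 -91.89976530797182 9.271230975473784
```

```bash
python3 -m creep '[[0.2,6.7,0,0,0,-3.05,0.8],[0.2,6.7,0,0,0,-3.05,0.8],[0.2,6.7,0,0,0,-3.05,0.8],[0,0,0,0,0,0,0.8],[0,0,0,0,0,0,0.8]]'
python3 -m creep '[[0,0,1.5,0,0,0,0.8],[0,0,1,0,0,0,0.8],[0,0,1,0,0,0,0.8],[0,0,0,0,0,0,0.8],[0,0,0,0,0,0,0.8]]'
```

```text
t: 8.3
tcp_pos: [0.548, 0.0379, 0.0808]
eef_rot: [180.0, 0.0, 97.0]
contact_force: [1.5, 0.3, -9.9]
opening: 0.0228
grip_force: 30.0
t: 8.93
tcp_pos: [0.548, 0.0378, 0.0773]
eef_rot: [180.0, -0.0, 97.1]
contact_force: [2.2, 1.9, -8.5]
opening: 0.0226
grip_force: 30.0
```

```bash
python3 -m creep '[[0,0,0.7,0,0,0,0.8],[0,0,0.7,0,0,0,0.8],[0,0,0,0,0,0,0.8],[0,0,0,0,0,0,0.8]]'
```

```text
t: 9.43
tcp_pos: [0.548, 0.0378, 0.0758]
eef_rot: [-180.0, -0.0, 97.1]
contact_force: [2.4, 1.8, -8.0]
opening: 0.0228
grip_force: 30.0
```

The spring force keeps following the lift and the lift is now about 7 mm, so the tip is in the hole. I'll keep lowering.

```bash
python3 -m creep '[[0,0,1,0,0,0,0.8],[0,0,1,0,0,0,0.8],[0,0,0,0,0,0,0.8]]'; python3 -m creep '[[0,0,1,0,0,0,0.8],[0,0,1,0,0,0,0.8],[0,0,1,0,0,0,0.8],[0,0,0,0,0,0,0.8]]'; python3 -m creep '[[0,0,0.8,0,0,0,0.8],[0,0,0,0,0,0,0.8],[0,0,0,0,0,0,0.8]]'
```

```text
t: 9.8
tcp_pos: [0.548, 0.0378, 0.0738]
eef_rot: [180.0, -0.0, 97.1]
contact_force: [1.6, 1.8, -8.0]
opening: 0.023
grip_force: 30.0
t: 10.3
tcp_pos: [0.5481, 0.0378, 0.0708]
eef_rot: [180.0, -0.0, 97.1]
contact_force: [2.6, 2.9, -6.6]
opening: 0.0227
grip_force: 30.0
t: 10.68
tcp_pos: [0.5481, 0.0378, 0.07]
eef_rot: [180.0, -0.0, 97.1]
contact_force: [0.8, 2.5, -7.1]
opening: 0.0231
grip_force: 30.0
```

```bash
python3 -m creep '[[0,0,0,0,0,0,0.8],[0,0,0,0,0,0,0.7],[0,0,0,0,0,0,0.6],[0,0,0,0,0,0,0.45],[0,0,0,0,0,0,0.45],[0,0,0,0,0,0,0.45]]' 5
python3 -m creep '[[0,0,-10,0,0,0,0.45],[0,0,-20,0,0,0,0.45],[0,0,-40,0,0,0,0.45],[0,0,-40,0,0,0,0.45],[0,0,-40,0,0,0,0.45],[0,0,-40,0,0,0,0.45],[0,0,-20,0,0,0,0.45],[0,0,0,0,0,0,0.45],[0,0,0,0,0,0,0.45],[0,0,0,0,0,0,0.45]]'
python3 - <<'E'
from h import *
s=arm.observe()
for n in('side','wrist'):
    c=arm.get_calibration(n);im=arm.camera(n)[:,:,::-1]
    cv2.imwrite(f'pics/{n}4.png',im)
    for z in(.056,.08): print(n,z,proj(c,(.548,.038,z)))
a=cv2.imread('pics/side4.png')[140:260,220:380];b=cv2.imread('pics/wrist4.png')[60:240,200:440]
cv2.imwrite('pics/f.png',np.vstack([cv2.resize(x,(400,300),interpolation=cv2.INTER_CUBIC) for x in(a,b)]))
E
```

```text
t: 11.42
tcp_pos: [0.5481, 0.0377, 0.0701]
eef_rot: [180.0, 0.0, 97.1]
contact_force: [0.6, -0.3, -0.3]
opening: 0.0484
grip_force: 0.0
t: 12.68
tcp_pos: [0.5473, 0.0377, 0.2789]
eef_rot: [-179.9, 0.0, 97.1]
contact_force: [0.1, -0.3, 0.2]
opening: 0.0484
grip_force: 0.0
side 0.056 (np.float64(309.4892400132718), np.float64(204.41360646135308))
side 0.08 (np.float64(309.36361284021706), np.float64(199.78924957725715))
wrist 0.056 (np.float64(323.3554642506283), np.float64(174.44066124214424))
wrist 0.08 (np.float64(323.4141709594756), np.float64(178.64245568691115))
```

View pics/f.png

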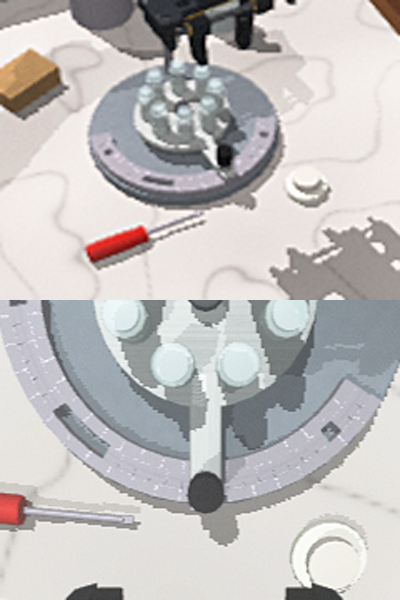

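The pictures show the arm turned to the next hole with the knob low on the arm. The gripper is clear, and the cap and screwdriver have not moved.

```bash
python3 -c "
from station import arm
print(arm.finish_job())"
```

```text
the job is handed in; nothing more can be done
None
```

I moved the carousel about 41° counter-clockwise, let the pin spring down into the next hole, released the knob and handed the job in; the hand-in returned no verdict, and the pin being fully home is inferred from the spring force and the final pictures.

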